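Wind the tile press down by one turn of its hand wheel

TASK

Push the tile press's red hand wheel round clockwise (seen from above) through exactly one full turn by its upright wooden handle, so that the handle goes once round and comes to rest back where it started, within a finger's width; then move clear. Only push the handle gently with the outside of the fingers: it sits loose in its socket, so do not pinch it or lift it out. Leave everything else on the table where it is.

Things in the scene. Friction and masses are not known exactly. Their poses are not given: they have to be found in the camera images.
- tile_press: Bench-mounted hand-screw tile press, green steel, bolted to the table (cannot move in a run). Origin: centre of the underside of its base plate (200 mm in x, 220 mm in y, 30 mm thick), on the table. z up; x is the open front-to-back direction. Two steel columns at y = +-88 mm carry a green crosshead beam (55 x 220 mm, top 165 mm above the table; column nuts up to 173 mm). On top, on the vertical axis through the origin, is a red hand wheel.
- wheel_hub (a point): Centre of the red hand wheel, on its vertical axis, level with the middle of the rim, 190 mm above the table. The rim is a ring of 80 mm centre-line radius, 14 mm thick (top 197 mm above the table), with three spokes of 12 mm; hub 42 mm in diameter, its highest point 209 mm above the table.
- handle_mid (a point): Middle of the upright light-wood spoke handle, which stands on the rim at the end of one spoke, 80 mm from the wheel's axis: diameter 19 mm, 60 mm tall, from 200 to 260 mm above the table (this point 230 mm). Its wooden sleeve spins freely on an upright pin, so fingers roll along it as the wheel goes round. It stands in a dark steel socket of 26 mm diameter whose top is 199 mm above the table.
- press_wheel (a joint): Angle of the hand wheel in rad, growing CLOCKWISE seen from above. One full turn is 6.283; the start value differs from run to run (between -2.4 and 2.4) and the handle starts anywhere accordingly. At 0 the handle lies in the press's -x direction from the hub. Stops are at -3 and 11. The wheel is stiff (about 3 to 5 N at the handle), stays where it is left and does not coast. Clockwise lowers the press plate by 8 mm a turn.
- handle_pin (a joint): How far the handle (pin and sleeve) is lifted out of its socket, in m: 0 = fully seated. It only sits there by its own weight (100 g) and a little friction, so a pinch or an upward drag pulls it out.
- tile_mould_mid (a point): Centre of a white plaster tile mould, 110 x 110 x 24 mm, lying loose on the press's base plate under the press plate. Bystander.
- flower_pot_mid (a point): Centre (half-way up) of a loose terracotta pot, 110 mm across, 100 mm tall. Bystander.
- glaze_jar_blue_mid (a point): Centre of a loose glaze jar with blue cap, 64 mm across, 85 mm tall. Bystander.
- glaze_jar_yellow_mid (a point): Centre of a loose glaze jar with yellow cap, 64 mm across, 85 mm tall. Bystander.
- tool_cup_mid (a point): Point on the axis of a loose white cup, 43 mm up; cup 70 mm across, 85 mm tall; three stick tools in it reach to 175 mm above the table. Bystander.
- wood_rib_mid (a point): Centre of a flat wooden shaping rib, 100 x 55 x 12 mm, loose on the table. Bystander.
- clay_brush_grip (a point): Grip of a loose brush lying on the table just beyond the far side of the press base. Bystander.

How it is judged:
By the outcome, as a careful person would: the job done as asked, in the order asked, and still so for the second after the job is handed in, with the robot touching nothing.
It also fails if it takes over 54 s, if anything falls off the work surface, if the arm or the gripper's body presses on something with over 40 N, if the wrist force passes 120 N, or if a joint passes its speed limit or range.

ROBOT

A 6-joint arm with a two-finger parallel gripper is mounted at the origin on the work surface. World frame = base frame: x ahead of the robot, y to its left, z up, the work surface at z = 0. Lengths are in m, angles in rad, forces in N, time in s.
With the tool pointing down it reaches from about 0.4 to 0.825 m from the base axis. Payload 7 kg.
Tool frame: the origin (TCP) lies on the centre line of the jaws, within the pads' length; the fingertips stand arm.tip_reach ahead of it and the grasp point (between the pads) lies 5 mm behind it (arm.tip_reach is the distance from the TCP to the fingertips, in m); z points along the fingers, y is the line along which they close (so a half turn about z gives the same grasp; the last joint's range is limited). The gripper opens to 88 mm and grips with 3 to 60 N. Pads are 19 mm wide; open, the fingers measure 130 mm over their backs; the gripper's body (78 mm by 193 mm) begins 47 mm behind the grasp point.
Start: joints at [-0.862, 0.359, 0.012, 0, -1.224, -0.288], TCP at [0.276, -0.616, 0.22] pointing down, gripper open.
Joint ranges: [-3.07, 3.07], [-1.43, 2.12], [-1.02, 1.25], [-3.03, 1.67], [-3.05, -0], [-3.03, 3.03]. Speed limits (rad/s): [2.39, 2.39, 3.01, 3.14, 3.14, 3.14].

INTERFACE

Orientations are given as [roll, pitch, yaw] about the fixed x, y, z axes, in that order (R = Rz(yaw) Ry(pitch) Rx(roll)).
In Python, from station import status, optics, order, arm gives the robot as it stands. The module is installed in compiled form; this text tells all that it offers.
- The arm moves only by the shell command python3 -m jog 'ROWS' [FORCE]. ROWS is JSON, a list of rows, each a list of 3 entries, a list of its own where there are three numbers: the gripper command: -1 is shut, 1 is fully open, values between are in proportion, then the shift along the tool's x, y, z in mm, then the turn about the tool's z in rad. A call has 1 to 20 rows; each row is the pose to reach, as a shift and turn from the pose commanded when the call began, along the tool's axes at that moment; what a row does not reach only later rows make up. A row lasts 1/8 s, in which the tool goes at most 62.5 mm and 10.7 degrees, less where a joint would pass 70% of its speed; a pose out of reach is approached as far as the arm can. A call with a gripper value outside its range is refused whole. The fingers move at their own pace and stop on an object; FORCE is the grip in N (left out, the last holds). Time passes only in rows, so rows that repeat a pose let the fingers close. It gives the time, the measured TCP pose, the force, the opening and the grip force at its end, in the units of the state.
- status.get_state(): the state, without advancing time (a new reading comes with each control period).
- optics.grab_frame(name): name is "side" or "top" or "wrist"; returns a dict with "color" (420x560x3 uint8, red, green, blue), "mtx" (3x3 intrinsics, pixels), "k1" (the pictures are not rectified: a ray, as slopes to the right and down, at radius r is drawn at 1 + k1 r^2 times it, then the intrinsics apply), "cam_to_world" (4x4, takes a point from camera to world coordinates). Camera axes: x right, y down, z forward; pixel columns grow to the right and rows downward; lengths in m; the calibration is good to about 2 mm. A picture is of the moment at which its call begins. There is no depth.
- order.job_done(): hands the job in; it is judged then, once.
The state is a dict: "t": time; "q": joint angles; "qd": joint speeds; "joint_efforts": joint torques, N m; "eef_pos": TCP position; "ee_rot": TCP orientation; "force": force on the tool from outside, world axes, zero at the start; "moment": the same for the moment, N m; "width": finger opening in m; "gripper_force": force on a finger pad.
Only numpy, scipy, OpenCV 4.12 (cv2) and the standard library are available. Lean on these libraries where they do the work, as an engineer would, in place of code of your own. Each camera call takes 0.05 s, during which the arm holds its last target. There are 200 camera calls.

## Working session

There is one attempt and no reset: what is moved stays moved. The work goes in short steps, Python scripts to look and compute and a shell command to move; the robot and the scene stay as the last step left them, time stands still between calls to the robot, and variables do not carry over. Pictures are saved under pics/ and viewed, at most 10 in all, crops included, and the job is handed in when it is done.

```bash
mkdir -p pics
python3 - <<'E'
from station import status, optics, arm
import cv2, numpy as np
for n in ("side","top"):
    f=optics.grab_frame(n); cv2.imwrite(f"pics/{n}0.png",f["color"][:,:,::-1]); print(n,f["mtx"].tolist(),f["k1"],np.round(f["cam_to_world"],3).tolist())
s=status.get_state(); print(s["t"],s["eef_pos"],s["ee_rot"],s["width"],s["force"],arm.tip_reach)
E
```

```text
side [[497.9852022159703, 0.0, 276.6556147444002], [0.0, 497.9852022159703, 207.30418854614788], [0.0, 0.0, 1.0]] -0.14840705798478665 [[-0.821, -0.354, 0.447, -0.1], [-0.57, 0.531, -0.627, 0.875], [-0.016, -0.77, -0.638, 1.087], [0.0, 0.0, 0.0, 1.0]]
top [[421.153147855311, 0.0, 275.9186694696209], [0.0, 421.153147855311, 209.28753005358703], [0.0, 0.0, 1.0]] 0.026115203651564882 [[0.007, -0.982, 0.19, 0.348], [-1.0, -0.002, 0.028, -0.044], [-0.027, -0.191, -0.981, 1.132], [0.0, 0.0, 0.0, 1.0]]
0.1 [ 0.27552025 -0.61573871  0.2188436 ] [ 3.14013709e+00 -1.86128863e-04 -2.72087230e+00] 0.08774463277670488 [0.65115122 0.3357285  0.12027774] 0.014
```

View pics/top0.png

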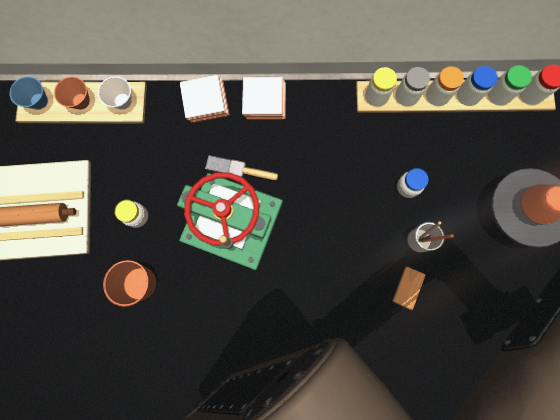

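View pics/side0.png

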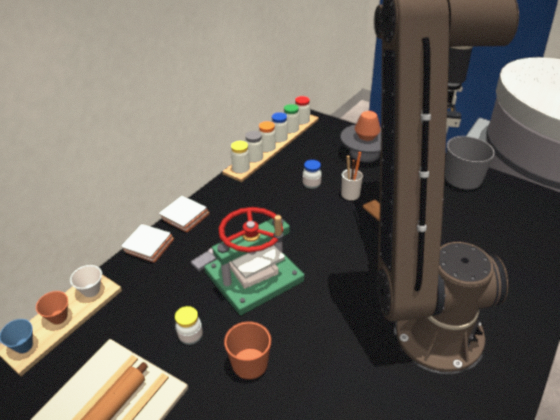

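The top view shows the wheel centred near (222,209) with its handle near (224,240). In the side view the handle is near (279,226), on the robot's side.

```bash
cat > cam.py <<'E'
import numpy as np, cv2
from station import optics
def K(f): return f["mtx"], np.array([f["k1"],0,0,0,0.])
def ray(f,uv):
    m,d=K(f); p=cv2.undistortPoints(np.array([[uv]],float),m,d)[0,0]
    T=f["cam_to_world"]; return T[:3,3], T[:3,:3]@np.array([p[0],p[1],1])
def onz(f,uv,z):
    o,d=ray(f,uv); return o+d*(z-o[2])/d[2]
def proj(f,P):
    m,d=K(f); W=np.linalg.inv(f["cam_to_world"])
    return cv2.projectPoints(np.array([P],float),cv2.Rodrigues(W[:3,:3])[0],W[:3,3],m,d)[0][0,0]
def tri(fa,ua,fb,ub):
    (o1,d1),(o2,d2)=ray(fa,ua),ray(fb,ub)
    s=np.linalg.lstsq(np.c_[d1,-d2],o2-o1,rcond=None)[0]
    a,b=o1+s[0]*d1,o2+s[1]*d2; return (a+b)/2,np.linalg.norm(a-b)
def redrim(f,box):
    x0,y0,x1,y1=box; h=cv2.cvtColor(f["color"],cv2.COLOR_RGB2HSV)
    m=(((h[...,0]<4)|(h[...,0]>174))&(h[...,1]>190)&(h[...,2]>90)).astype(np.uint8)
    k=np.zeros_like(m); k[y0:y1,x0:x1]=m[y0:y1,x0:x1]; return k
E
python3 - <<'E'
from cam import *
out=[]
for n,box in (("top",(175,165,270,255)),("side",(205,195,300,265))):
    f=optics.grab_frame(n); k=redrim(f,box)
    c=max(cv2.findContours(k,cv2.RETR_EXTERNAL,cv2.CHAIN_APPROX_NONE)[0],key=cv2.contourArea)
    P=np.array([onz(f,p[0],.19)[:2] for p in cv2.convexHull(c)])
    (x,y),r=cv2.minEnclosingCircle(P.astype(np.float32)); 
    A=np.c_[2*P,np.ones(len(P))]; s=np.linalg.lstsq(A,(P**2).sum(1),rcond=None)[0]
    print(n,x,y,r,"fit",s[:2],np.sqrt(s[2]+s[:2]@s[:2]))
    x0,y0,x1,y1=box; g=f["color"][y0-10:y1+20,x0-10:x1+10,::-1]; g=cv2.resize(g,None,fx=4,fy=4,interpolation=cv2.INTER_CUBIC)[:600]
    out.append(g[:,:400])
h=max(o.shape[0] for o in out)
cv2.imwrite("pics/crop.png",np.hstack([cv2.copyMakeBorder(o,0,h-o.shape[0],0,0,cv2.BORDER_CONSTANT) for o in out]))
E
```

```text
top 0.5339502692222595 0.10870688408613205 0.08494741469621658 fit [0.53435831 0.10854454] 0.08403943516956594
side 0.538770318031311 0.10497373342514038 0.08624175935983658 fit [0.53813015 0.1042669 ] 0.0849501750505881
```

View pics/crop.png

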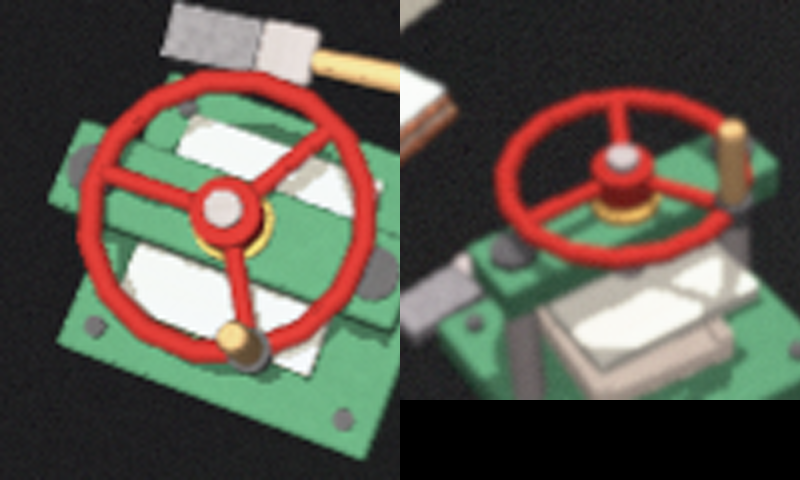

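Run:
```python
from cam import *
t=optics.grab_frame("top"); s=optics.grab_frame("side")
P,e=tri(t,(223.6,239),s,(278.2,217.3)); print("handle top tri",P,e)
hub=np.array([.536,.1065])
for f,u in ((t,(223.6,239)),(s,(278.2,217.3))):
    Q=onz(f,u,.26); print(Q, np.hypot(*(Q[:2]-hub)))
print("hub proj",proj(t,[*hub,.209]),proj(s,[*hub,.209]), "tri hub", tri(t,(165+222/4,155+208/4),s,(195+222/4,185+155/4)))
d=P[:2]-hub; print(np.degrees(np.arctan2(d[1],d[0])),np.hypot(*d))
```

```text
handle top tri [0.45475736 0.09105529 0.25752128] 0.0005278438246774773
[0.45421837 0.09055134 0.26      ] 0.08332223696506322
[0.45336268 0.09346953 0.26      ] 0.08365835240507817
hub proj [221.04870578 205.48333863] [250.15800136 223.18418363] tri hub (array([0.53304654, 0.10788024, 0.20924206]), np.float64(0.0012455183674050685))
-169.23617550346015 0.08269767999823494
```

```bash
python3 -m jog '[[-1,[0,0,-60],-0.17],[-1,[-10,12,-110],-0.34],[-1,[-35,42,-120],-0.51],[-1,[-60,72,-120],-0.68],[-1,[-86,104,-120],-0.85],[-1,[-112,135,-120],-1.02],[-1,[-138,166,-120],-1.19],[-1,[-164,198,-120],-1.36],[-1,[-190,229,-120],-1.53],[-1,[-216,260,-120],-1.70],[-1,[-242,291,-120],-1.87],[-1,[-268,323,-120],-2.04],[-1,[-294,354,-120],-2.21],[-1,[-320,385,-120],-2.38],[-1,[-346,417,-120],-2.55],[-1,[-372,448,-120],-2.72],[-1,[-398,480,-120],-2.89],[-1,[-424,511,-120],-3.06],[-1,[-443,534,-120],-3.23],[-1,[-443,534,-120],-3.40]]'; python3 -c "
from station import status; s=status.get_state(); print(s['q'],s['eef_pos'],s['ee_rot'],s['t'])"
```

```text
t: 2.8
eef_pos: [0.4622, 0.054, 0.3393]
ee_rot: [-3.141, 0.0, 0.687]
force: [-0.5, -0.3, -0.0]
width: 0.0008
gripper_force: 0.0
[ 5.40940363e-01 -5.52963938e-02 -2.18198726e-01 -2.29390514e-04
 -1.40840825e+00  1.71690448e+00] [0.4621911  0.05399855 0.33930818] [-3.14129384e+00  4.75826691e-04  6.87011444e-01] 2.8
```

```bash
python3 -m jog '[[-1,[0,0,0],-0.18],[-1,[0,0,0],-0.36],[-1,[0,0,10],-0.54],[-1,[0,0,20],-0.72],[-1,[0,0,30],-0.9],[-1,[0,0,40],-1.07],[-1,[0,0,65],-1.07],[-1,[0,0,90],-1.07],[-1,[0,0,109],-1.07],[-1,[0,0,109],-1.07]]'
cat > plan.py <<'E'
import numpy as np, sys, json
# plan.py phiA phiB n yaw_now(commanded, rad) x y(commanded) lead
a,b,n,yaw,x,y,d=map(float,sys.argv[1:8]); hub=np.array([.534,.107]); rows=[]
c=np.array([x,y]); X=np.array([np.cos(yaw),np.sin(yaw)]); Y=np.array([np.sin(yaw),-np.cos(yaw)])
for ph in np.linspace(a,b,int(n)+1)[1:]:
    w=np.radians(101-(191-ph)*327/360); p=np.radians(ph)
    C=hub+.081*np.array([np.cos(p),np.sin(p)])-d/1000*np.array([np.cos(w),np.sin(w)])
    D=(C-c)*1000; t=-((w-yaw+np.pi)%(2*np.pi)-np.pi)
    if rows and t<rows[-1][2]-3: t+=2*np.pi
    rows.append([-1,[round(D@X),round(D@Y),0],round(t,2)])
print(json.dumps(rows).replace(" ","")); print(C,w)
E
python3 - <<'E'
from station import status; import subprocess
s=status.get_state(); p=s['eef_pos']; w=s['ee_rot'][2]; print(p,w,s['q'])
from cam import *
f=optics.grab_frame("wrist"); cv2.imwrite("pics/w1.png",f["color"][:,:,::-1])
print(subprocess.run(["python3","plan.py","205","85","20",str(w),str(p[0]),str(p[1]),"19"],capture_output=True,text=True))
E
```

```text
t: 4.05
eef_pos: [0.4611, 0.0519, 0.2296]
ee_rot: [-3.139, 0.001, 1.749]
force: [0.4, 0.3, 0.4]
width: 0.0005
gripper_force: 0.0
[0.46107398 0.05187526 0.22964369] 1.7490561062095806 [ 5.37952097e-01 -2.02407668e-03 -4.14302592e-01 -2.94626838e-04
 -1.16107192e+00  2.78201724e+00]
CompletedProcess(args=['python3', 'plan.py', '205', '85', '20', '1.7490561062095806', '0.46107397659152916', '0.05187525938323646', '19'], returncode=0, stdout='[[-1,[10,4,0],-0.14],[-1,[18,2,0],-0.05],[-1,[27,0,0],0.05],[-1,[35,-1,0],0.14],[-1,[44,-1,0],0.24],[-1,[53,0,0],0.34],[-1,[61,2,0],0.43],[-1,[69,4,0],0.53],[-1,[77,8,0],0.62],[-1,[84,12,0],0.72],[-1,[91,17,0],0.81],[-1,[98,23,0],0.91],[-1,[103,29,0],1.0],[-1,[108,36,0],1.1],[-1,[113,43,0],1.19],[-1,[116,51,0],1.29],[-1,[119,59,0],1.38],[-1,[120,67,0],1.48],[-1,[121,76,0],1.57],[-1,[121,84,0],1.67]]\n[0.52212396 0.18612943] 0.08232136305239925\n', stderr='')
```

View pics/w1.png

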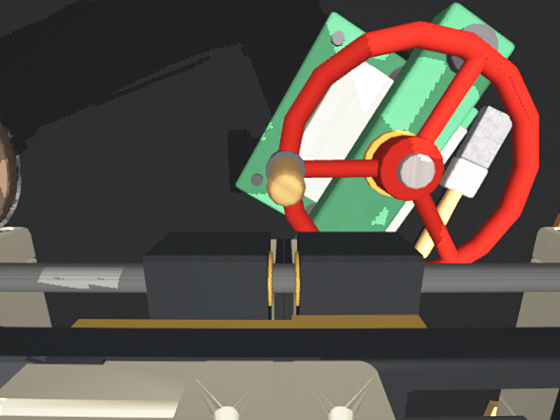

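The wrist view shows the handle at (285,185), lined up with the jaw centre, and a clear gap ahead of the shut fingers. The push can start.

```bash
python3 -m jog '[[-1,[10,2,0],0],[-1,[18,2,0],0],[-1,[27,0,0],0.05],[-1,[35,-1,0],0.14],[-1,[44,-1,0],0.24],[-1,[53,0,0],0.34],[-1,[61,2,0],0.43],[-1,[69,4,0],0.53],[-1,[77,8,0],0.62],[-1,[84,12,0],0.72]]'
python3 - <<'E'
from station import status; import subprocess
s=status.get_state(); print(s['eef_pos'],s['ee_rot'],s['force'],s['q'])
from cam import *
out=[optics.grab_frame(n)["color"][:,:,::-1] for n in ("top","side")]
cv2.imwrite("pics/m1.png",np.hstack([cv2.resize(out[0][120:290,150:300],None,fx=2.6,fy=2.6),cv2.resize(out[1][150:320,180:330],None,fx=2.6,fy=2.6)]))
E
```

```text
t: 5.35
eef_pos: [0.4581, 0.1369, 0.2312]
ee_rot: [-3.142, 0.002, 1.026]
force: [-3.5, -3.1, 3.8]
width: 0.0005
gripper_force: 2.3
[0.45810969 0.13694898 0.23116953] [-3.14151583e+00  1.61786405e-03  1.02642854e+00] [-3.5199438  -3.14232391  3.84382789] [ 7.03631358e-01  2.17013646e-02 -3.86975886e-01  4.79556065e-04
 -1.16367779e+00  1.89340322e+00]
```

View pics/m1.png

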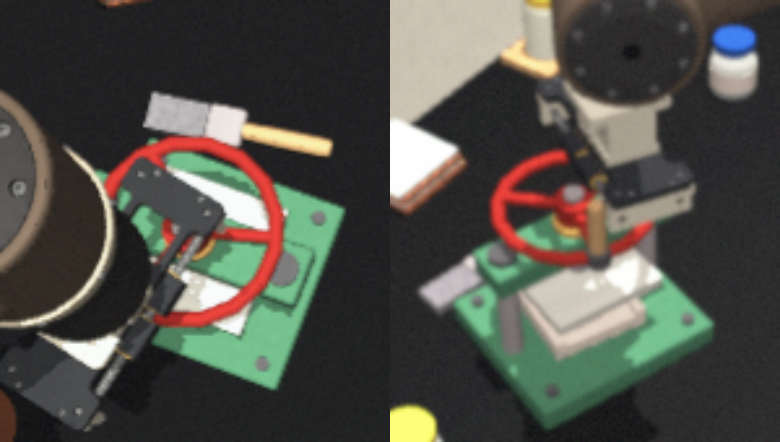

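The wheel is turning: about 5 N on the tool, and the handle is seated with the fingers behind it. I'll carry on.

```bash
python3 plan.py 145 25 20 1.029 .458 .1367 19
```

```text
[[-1,[9,-1,0],0.09],[-1,[17,-1,0],0.19],[-1,[26,0,0],0.28],[-1,[34,2,0],0.38],[-1,[42,5,0],0.47],[-1,[50,8,0],0.57],[-1,[57,12,0],0.66],[-1,[64,17,0],0.76],[-1,[70,23,0],0.85],[-1,[75,29,0],0.95],[-1,[80,36,0],1.04],[-1,[84,44,0],1.14],[-1,[88,51,0],1.23],[-1,[90,59,0],1.33],[-1,[92,67,0],1.42],[-1,[93,75,0],1.52],[-1,[92,84,0],1.61],[-1,[91,92,0],1.71],[-1,[90,100,0],1.8],[-1,[87,108,0],1.9]]
[0.59514301 0.15574064] -0.8688830792845104
```

```bash
python3 -m jog '[[-1,[9,-1,0],0.09],[-1,[17,-1,0],0.19],[-1,[26,0,0],0.28],[-1,[34,2,0],0.38],[-1,[42,5,0],0.47],[-1,[50,8,0],0.57],[-1,[57,12,0],0.66],[-1,[64,17,0],0.76],[-1,[70,23,0],0.85],[-1,[75,29,0],0.95],[-1,[80,36,0],1.04],[-1,[84,44,0],1.14],[-1,[88,51,0],1.23],[-1,[90,59,0],1.33],[-1,[92,67,0],1.42],[-1,[93,75,0],1.52],[-1,[92,84,0],1.61],[-1,[91,92,0],1.71],[-1,[90,100,0],1.8],[-1,[87,108,0],1.9]]'
python3 - <<'E'
from station import status; import subprocess
s=status.get_state(); print(s['q'])
from cam import *
f=optics.grab_frame("wrist"); o=optics.grab_frame("side")["color"][130:330,170:340]
cv2.imwrite("pics/m2.png",np.hstack([f["color"][:,:,::-1][:400,:400],cv2.resize(o,(340,400))[:,:,::-1]]))
E
python3 plan.py 25 -95 20 -0.871 .595 .156 19
```

```text
t: 7.95
eef_pos: [0.5957, 0.1568, 0.2309]
ee_rot: [-3.141, 0.001, -0.871]
force: [-5.3, 3.9, 2.6]
width: 0.0003
gripper_force: 2.8
[ 0.57314847  0.25578531 -0.10742385 -0.00151432 -1.20748263  0.12741799]
[[-1,[8,1,0],0.09],[-1,[16,3,0],0.19],[-1,[24,5,0],0.28],[-1,[32,8,0],0.38],[-1,[39,12,0],0.47],[-1,[45,17,0],0.57],[-1,[51,23,0],0.66],[-1,[57,28,0],0.76],[-1,[61,35,0],0.85],[-1,[65,42,0],0.95],[-1,[69,49,0],1.04],[-1,[71,57,0],1.14],[-1,[73,65,0],1.23],[-1,[74,73,0],1.33],[-1,[74,81,0],1.42],[-1,[73,88,0],1.52],[-1,[71,96,0],1.61],[-1,[69,104,0],1.71],[-1,[65,111,0],1.81],[-1,[62,118,0],1.9]]
[0.54465254 0.03318425] -2.77129196395833
```

View pics/m2.png

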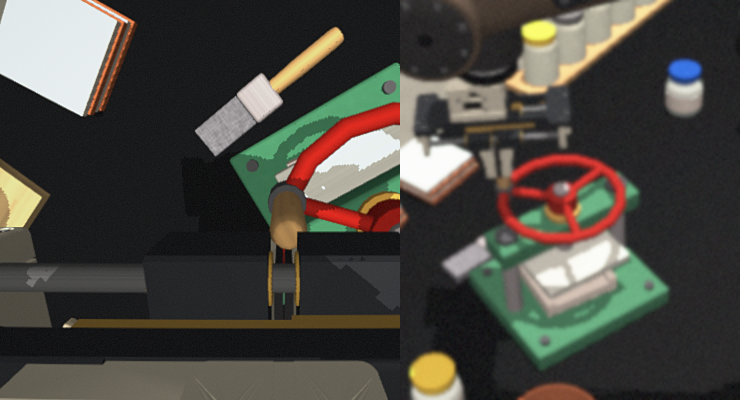

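The wrist view shows the handle at (287,220), seated and centred on the fingers. Nothing else has moved.

```bash
python3 -m jog '[[-1,[8,1,0],0.09],[-1,[16,3,0],0.19],[-1,[24,5,0],0.28],[-1,[32,8,0],0.38],[-1,[39,12,0],0.47],[-1,[45,17,0],0.57],[-1,[51,23,0],0.66],[-1,[57,28,0],0.76],[-1,[61,35,0],0.85],[-1,[65,42,0],0.95],[-1,[69,49,0],1.04],[-1,[71,57,0],1.14],[-1,[73,65,0],1.23],[-1,[74,73,0],1.33],[-1,[74,81,0],1.42],[-1,[73,88,0],1.52],[-1,[71,96,0],1.61],[-1,[69,104,0],1.71],[-1,[65,111,0],1.81],[-1,[62,118,0],1.9]]'
python3 -c "
from station import status; print(status.get_state()['q'])"
python3 plan.py -95 -167 12 -2.771 .5447 .0332 19
```

```text
t: 10.55
eef_pos: [0.5476, 0.0341, 0.2314]
ee_rot: [3.141, 0.005, -2.769]
force: [5.3, 4.5, -1.6]
width: 0.0004
gripper_force: 3.3
[ 4.19162668e-01  1.40273562e-01 -2.54155438e-01 -2.78599573e-04
 -1.17129076e+00 -1.61716876e+00]
[[-1,[8,2,0],0.1],[-1,[15,5,0],0.19],[-1,[22,9,0],0.29],[-1,[28,14,0],0.38],[-1,[34,19,0],0.48],[-1,[39,25,0],0.57],[-1,[44,31,0],0.67],[-1,[47,38,0],0.76],[-1,[51,45,0],0.86],[-1,[53,52,0],0.95],[-1,[55,59,0],1.05],[-1,[56,67,0],1.14]]
[0.46870118 0.07553679] -3.9127372947626213
```

The vertical force now reads −1.6 N, a slight upward drag on the handle. I'll bias the rows downward a few mm and stop just short of the finish.

```bash
python3 -m jog '[[-1,[8,2,1],0.1],[-1,[15,5,1],0.19],[-1,[22,9,2],0.29],[-1,[28,14,2],0.38],[-1,[34,19,3],0.48],[-1,[39,25,3],0.57],[-1,[44,31,4],0.67],[-1,[47,38,4],0.76],[-1,[51,45,4],0.86],[-1,[53,52,4],0.95],[-1,[55,59,4],1.05],[-1,[55,59,4],1.05]]'
python3 - <<'E'
from station import status
s=status.get_state(); print(s['q'],s['force'])
from cam import *
out=[optics.grab_frame(n)["color"][:,:,::-1] for n in ("top","side","wrist")]
cv2.imwrite("pics/m3.png",np.hstack([cv2.resize(out[0][155:275,165:265],None,fx=4,fy=4),cv2.resize(out[1][185:305,195:295],None,fx=4,fy=4)]))
E
```

```text
t: 12.05
eef_pos: [0.4735, 0.0681, 0.2272]
ee_rot: [3.14, 0.001, 2.467]
force: [1.2, -1.1, -0.4]
width: 0.0003
gripper_force: 0.5
[ 5.55518369e-01  2.29699448e-02 -3.94868210e-01  2.77715673e-04
 -1.15122794e+00 -2.80109308e+00] [ 1.21865596 -1.11823546 -0.3662572 ]
```

View pics/m3.png

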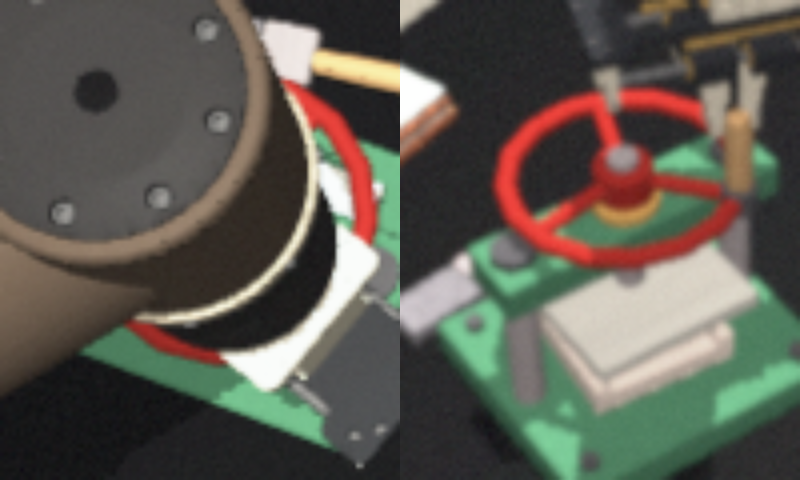

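In the side view the handle top is at crop (740,116), against (733,128) at the start. It is seated and slightly short of home. Next I measure the remainder.

```bash
python3 - <<'E'
from cam import *
s=optics.grab_frame("side")
a=onz(s,(278.2,217.3),.258);b=onz(s,(280,214.3),.258); print(a,b,b-a)
# top-left-most wood pixels by colour for a sub-pixel check
h=cv2.cvtColor(s["color"],cv2.COLOR_RGB2HSV)[205:240,270:290]; m=(h[...,0]>8)&(h[...,0]<24)&(h[...,1]>90)&(h[...,2]>90)
y,x=np.nonzero(m); print(y.min()+205,y.max()+205,x[y<=y.min()+3].mean()+270,x.mean()+270,y.mean()+205)
E
python3 plan.py -161 -170 3 2.467 .4735 .0681 19
```

```text
[0.45470051 0.09158001 0.258     ] [0.4575433  0.07933926 0.258     ] [ 2.84278866e-03 -1.22407500e-02  1.11022302e-16]
212 239 279.0 278.8134328358209 222.63432835820896
[[-1,[5,1,0],0.05],[-1,[8,3,0],0.1],[-1,[12,5,0],0.14]]
[0.46721076 0.07905953] -3.960297516879467
```

```bash
python3 -m jog '[[-1,[4,1,0],0.04],[-1,[8,3,0],0.08],[-1,[11,5,0],0.1],[-1,[11,5,0],0.1]]'
python3 -m jog '[[-1,[-8,0,0],0],[-1,[-18,0,0],0],[-1,[-28,0,0],0],[-1,[-28,0,-40],0],[-1,[-28,0,-90],0],[-1,[-50,0,-120],0.0],[-1,[-100,0,-120],0],[-1,[-150,0,-120],0],[-1,[-150,0,-120],0]]'
python3 - <<'E'
from cam import *
t=optics.grab_frame("top"); s=optics.grab_frame("side")
h=cv2.cvtColor(s["color"],cv2.COLOR_RGB2HSV)[205:240,270:290]; m=(h[...,0]>8)&(h[...,0]<24)&(h[...,1]>90)&(h[...,2]>90)
y,x=np.nonzero(m); print(y.min()+205,y.max()+205,x.mean()+270,y.mean()+205)
out=[t["color"][:,:,::-1],s["color"][:,:,::-1]]
cv2.imwrite("pics/m4.png",np.hstack([cv2.resize(out[0][155:275,165:265],None,fx=4,fy=4,interpolation=2),cv2.resize(out[1][185:305,195:295],None,fx=4,fy=4,interpolation=2)]))
E
```

```text
t: 12.75
eef_pos: [0.4683, 0.0785, 0.2267]
ee_rot: [3.141, 0.0, 2.364]
force: [4.7, -1.6, 1.4]
width: 0.0002
gripper_force: 1.8
t: 13.88
eef_pos: [0.5761, -0.0296, 0.3448]
ee_rot: [-3.139, -0.001, 2.359]
force: [-1.6, 0.1, -0.2]
width: 0.0003
gripper_force: 0.0
214 235 277.8175182481752 224.31386861313868
```

View pics/m4.png

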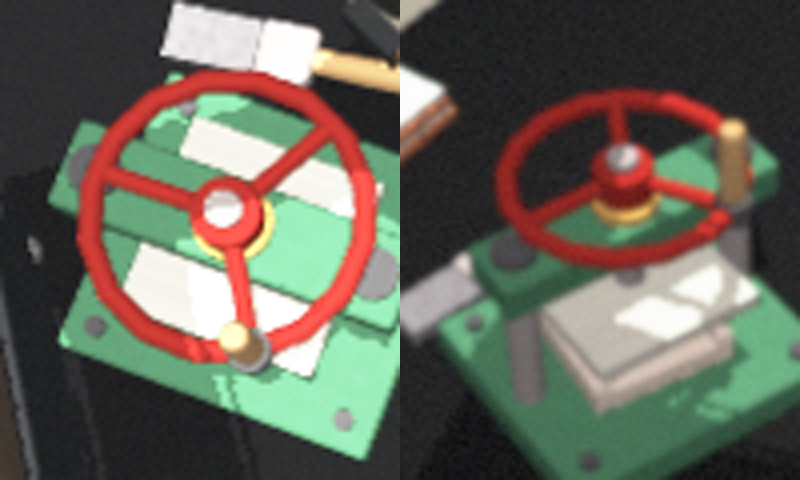

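The handle is back at (235,337) in the top crop and (733,128) in the side crop, the same pixels as at the start. It is seated, and the brush and mould have not moved. The arm is clear, so I'm handing in.

```bash
python3 -c "
from station import order; print(order.job_done())"
```

```text
the job is handed in; nothing more can be done
None
```

The wheel went once round clockwise, the handle is back at its starting spot (same pixels in both views) and still seated, the arm is clear, and the job was handed in at about 14 s.

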